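Fit a new water filter and flush it through the child-safe tap

ROBOT

A 6-joint arm with a two-finger parallel gripper is mounted at the origin on the work surface. World frame = base frame: x ahead of the robot, y to its left, z up, the work surface at z = 0. Lengths are in m, angles in rad, forces in N, time in s.
With the tool pointing down it reaches from about 0.35 to 0.775 m from the base axis. Payload 7.3 kg.
Tool frame: the origin (TCP) lies on the centre line of the jaws, within the pads' length; the fingertips stand arm.finger_overhang ahead of it and the grasp point (between the pads) lies 5 mm behind it (arm.finger_overhang is the distance from the TCP to the fingertips, in m); z points along the fingers, y is the line along which they close (so a half turn about z gives the same grasp; the last joint's range is limited). The gripper opens to 92 mm and grips with 3 to 60 N. Pads are 19 mm wide; open, the fingers measure 130 mm over their backs; the gripper's body (75 mm by 190 mm) begins 47 mm behind the grasp point.
Start: joints at [-1.402, 0.342, 1.524, -0, 1.275, -0.146], TCP at [0.163, -0.499, 0.241] pointing down, gripper open.
Joint ranges: [-2.53, 2.53], [-0.77, 2.02], [0.04, 2.7], [-1, 4.14], [0.28, 2.66], [-3.11, 3.11]. Speed limits (rad/s): [2.57, 2.57, 3.14, 3.14, 3.14, 3.14].

INTERFACE

Orientations are given as a rotation vector (axis times angle).
In Python, from cell import arm, claw, ik, telemetry, vision, ticket gives the robot as it stands. The module is installed in compiled form; this text tells all that it offers. Calls block until the motion is done:
- arm.move_pose(position, orientation): joint-space move of the TCP to a pose.
- arm.movel(position, attitude=None, feed=0.15): straight line of the TCP; attitude=None keeps the orientation; feed is the mean speed in m/s.
- arm.move_j(angles): joint-space move.
- claw.set_gripper(opening, squeeze=None): opening from 0.0 (shut) to 1.0 (fully open); squeeze is the grip in N (None keeps the last); returns when the fingers have stopped.
- arm.hold(seconds).
- ik(position, orientation): joint angles nearest the present ones, or None.
- telemetry.observe(): the state.
- vision.camera(name): name is "scene" or "top" or "wrist"; returns a dict with "pixels" (384x512x3 uint8, red, green, blue), "fov_y" (degrees; the focal length in pixels is half the picture's height over the tangent of half this angle, whatever the lens; pixels are square), "cx", "cy" (the principal point, pixels), "extrinsics" (4x4, takes a point from camera to world coordinates). Camera axes: x right, y up, looking along -z (the intrinsics and any distortion apply to the point x, -y, -z); pixel columns grow to the right and rows downward; lengths in m; the calibration is good to about 2 mm. A picture is of the moment at which its call begins. There is no depth.
A pose or a line that the arm cannot do raises arm.Unreachable and nothing moves.
- ticket.job_done(): hands the job in; it is judged then, once.
Trained networks look in a picture, given as the dict that the camera call returned (one of the last four; its "shot" number tells which), for a name from the list of things; names that differ only in an ending like _2 or _b are one class to them, and where a whole thing is asked for, a point or a joint stands for the part that bears it (a point fixed in the world has none). Each returns a list of dicts, best first, with "conf" (0 to 1); they miss things now and then, are a little off and sometimes report something else, mostly with a low value. They report only what shows in the picture. A call takes as long as a camera call.
- vision.outline_of(picture, name): "pixels" (384x512 bool, what is visible of it) and "centre" ([column, row] in pixels, amid what is visible of it).
- vision.tip_of(picture, name): "centre" ([column, row] in pixels: a listed point, or the origin of a listed thing).
The state is a dict: "t": time; "q": joint angles; "dq": joint speeds; "joint_torque": joint torques, N m; "position": TCP position; "eef_rot": TCP orientation; "wrist_force": force on the tool from outside, world axes, zero at the start; "wrist_torque": the same for the moment, N m; "opening": opening from 0.0 (shut) to 1.0 (fully open); "gripper_force": force on a finger pad.
Only numpy, scipy, OpenCV 4.12 (cv2) and the standard library are available. Lean on these libraries where they do the work, as an engineer would, in place of code of your own. Each camera call takes 0.05 s, during which the arm holds its last target. There are 200 camera calls.

TASK

Push the new blue filter cartridge fully home in the open sleeve of the white filter head, upright, until its collar sits on the rim, and let it go. Then flip the tap's red safety catch right back, pull the black lever forward and down to its stop, and finish while still holding it open. Leave the glass cup under the spout and everything else on the counter where it stands.

Things in the scene. Friction and masses are not known exactly. Their poses are not given: they have to be found in the camera images.
- cartridge: new filter cartridge, loose, standing upright, about 0.2 kg (varies): white cylinder 54 mm across with a blue band, 139 mm tall in all; its nose tapers from 36 mm across at the underside to 54 mm at 16 mm up. Blue collar 68 mm across, 100 to 109 mm up, and on it a blue grip fin, 109 to 139 mm up. Origin: centre of its underside, z up along it. Fits at any turn about its axis.
- cartridge_collar (a point): point on the cartridge's axis at the collar's lower face, 100 mm above its origin; meets housing_rim when fully home
- cartridge_fin (a point): point in the blue grip fin, 128 mm above the cartridge's origin. The fin is 44 mm long along the cartridge's x and 12 mm thick along its y: grip it from above, fingers closing along y
- housing: white filter head fixed on the counter: foot 130 x 130 x 12 mm and on it a round upright sleeve, 72 mm outside and 58 mm inside diameter, open at the top, 102 mm deep; small gauge on its +y side. 2 mm of play all round the cartridge, only light friction. Origin: centre of the foot's underside, z up.
- housing_rim (a point): centre of the sleeve's mouth, level with its rim, 117 mm above the counter
- tap: steel drinking-water tap fixed on the counter: column 56 mm across, 236 mm tall; from it a tap barrel 30 mm thick reaches 120 mm along the tap's -x (its front, roughly towards the robot) at 200 mm height, spout below; a drip tray 140 mm wide reaches 218 mm to the front. Origin: on the counter under the column's axis, z up, y across.
- tap_tray (a point): centre of the drip tray's grille under the spout, 20 mm above the counter, 105 mm in front of the tap's origin
- tap_catch (a joint): angle of the red safety catch: 0 = down, its arms hook over a pin on the lever and block it (about 0.1 rad of slack); grows as the upright thumb tab is pushed backwards (tap's +x) and the arms rise; 1.35 = flipped right back (end of travel). Stays where it is left; about 1 N at the tab moves it.
- catch_hinge (a point): middle of the catch's hinge, on the column's axis 250 mm above the counter; hinge axis along the tap's y. The two arms reach 100 mm forward of it when down, and stand up to 350 mm above the counter when flipped back
- catch_tab (a point): point on the red thumb tab, 46 mm from the hinge; the tab ends 51 mm from the hinge, is 16 mm wide along the tap's y and 7 mm thick. It stands straight up from the hinge at 0 and tips to the tap's +x by the joint angle. It can be pinched along y or pushed.
- tap_lever (a joint): angle of the tap lever: 0 = shut, the handle leaning 0.49 rad forward of vertical; grows as the handle is pulled forward (tap's -x) and down; stop at 0.9 rad = fully open. A spring shuts it when let go: about 3 N at the grip to start, 9 N at the stop.
- lever_pivot (a point): middle of the lever's hinge, 85 mm in front of the tap's origin (tap's -x), 224 mm above the counter; hinge axis along the tap's y
- lever_grip (a point): point in the middle of the black grip, 75 mm from the lever's pivot along the handle: starts 35 mm in front of and 66 mm above the pivot
- tap_handle: the tap lever: steel stem with a black plastic grip, 18 mm wide along the tap's y, 16 mm thick, 50 mm long (51 to 101 mm from the pivot); origin at the lever's pivot, axes as the tap's while the lever is at 0; can be pinched from above along y
- glass_cup: clear straight glass cup, 68 mm across, 95 mm tall, standing on the drip tray under the spout; origin at the centre of its underside
- bowl: blue ceramic bowl, 130 mm across, 55 mm tall; origin at the centre of its underside
- spatula: kitchen spatula about 270 mm long lying on the counter; origin at its underside, x along it
- mug: terracotta mug, 80 mm across, 90 mm tall, handle on its +y side; origin at the centre of its underside
- jar: amber glass jar with a steel cap, 64 mm across, 90 mm tall; origin at the centre of its underside
- tin: green tin, 72 mm across, 110 mm tall; origin at the centre of its underside
- carton: the filter's empty cardboard carton with a blue band, lying, 66 x 150 x 66 mm (x, y, z); origin at the centre of its underside

How it is judged:
On the way, in this order (a step that is already met when the one before it is completed fails the run):
1. the cartridge is fully home in the sleeve (horizontal distance between cartridge_collar and housing_rim below 0.004 m and z of cartridge_collar in the frame of housing_rim below 0.003 m and angle between the z axis of cartridge and the z axis of housing, either way round below 0.06 rad and value of joint tap_catch below 0.3 rad), for 0.3 s.
2. the red safety catch is flipped right back while the lever is still shut (value of joint tap_catch above 1 rad and value of joint tap_lever below 0.2 rad), for 0.2 s.
3. the lever is pulled to its stop by the fingers (value of joint tap_lever above 0.75 rad and contact force between the fingers and tap_handle above 1 N), for 0.5 s.
At the end, for the whole second after the job is handed in: The cartridge is home in the sleeve, collar within 3 mm of the rim, within 4 mm of its centre and upright within 0.06 rad, and let go; the catch is flipped back past 1.0 rad; the fingers hold the lever's grip (more than 1 N) with the lever open past 0.75 of its 0.9 rad (all of step 3 and horizontal distance between cartridge_collar and housing_rim below 0.004 m and z of cartridge_collar in the frame of housing_rim below 0.003 m and angle between the z axis of cartridge and the z axis of housing, either way round below 0.06 rad and value of joint tap_catch above 1 rad and not (contact force between the fingers and cartridge above 0.2 N)); the arm keeps its last pose, push and grip.
It fails at once if the lever is forced against the closed catch (value of joint tap_lever above 0.25 rad and value of joint tap_catch below 0.1 rad).
It fails at once if a bystander is moved more than 40 mm or the glass cup, mug or jar is knocked over (distance of any of glass_cup, bowl, spatula, mug, jar, tin, carton from where it was at the start of the episode above 0.04 m or angle between any of glass_cup, mug, jar's own z axis and vertical above 0.5 rad).
It also fails if it takes over 72 s, if anything falls off the work surface, if the arm or the gripper's body presses on something with over 40 N, if the wrist force passes 120 N, or if a joint passes its speed limit or range.

## Working session

There is one attempt and no reset: what is moved stays moved. The work goes in short steps, each a Python script; the robot and the scene stay as the last script left them, time stands still between calls to the robot, and variables do not carry over. Pictures are saved under pics/ and viewed, at most 10 in all, crops included, and the job is handed in when it is done.

```bash
ls; mkdir -p pics
cat > h.py <<'E'
import numpy as np, cv2
from cell import arm, claw, ik, telemetry, vision, ticket
from scipy.spatial.transform import Rotation as R
def f(c): return c["pixels"].shape[0]/2/np.tan(np.radians(c["fov_y"])/2)
def ray(c,px):
    E=np.array(c["extrinsics"]); F=f(c)
    d=np.array([(px[0]-c["cx"])/F,-(px[1]-c["cy"])/F,-1.])
    d=E[:3,:3]@d; return E[:3,3],d/np.linalg.norm(d)
def onz(c,px,z):
    o,d=ray(c,px); return o+d*(z-o[2])/d[2]
def tri(rs):
    A=0;b=0
    for o,d in rs:
        P=np.eye(3)-np.outer(d,d);A=A+P;b=b+P@o
    return np.linalg.solve(A,b)
def proj(c,p):
    E=np.array(c["extrinsics"]); q=E[:3,:3].T@(np.array(p)-E[:3,3]); F=f(c)
    return np.array([c["cx"]+F*q[0]/-q[2], c["cy"]-F*q[1]/-q[2]])
E
python3 - <<'E'
from h import *
np.set_printoptions(precision=4,suppress=True)
cs={n:vision.camera(n) for n in("scene","top","wrist")}
for n,c in cs.items():
    print(n,[k for k in c],c["fov_y"],c["cx"],c["cy"],np.array(c["extrinsics"])[:3].round(3).tolist())
    cv2.imwrite(f"pics/{n}0.png",c["pixels"][:,:,::-1])
print(arm.finger_overhang, telemetry.observe()["eef_rot"],telemetry.observe()["t"])
Z=dict(cartridge=0,cartridge_collar=.1,cartridge_fin=.128,housing=0,housing_rim=.117,tap=0,tap_tray=.02,catch_hinge=.25,catch_tab=.296,lever_pivot=.224,lever_grip=.29,glass_cup=.02,bowl=0,spatula=0,mug=0,jar=0,tin=0,carton=0)
for k,z in Z.items():
    o=[]
    rs=[]
    for n in("scene","top"):
        r=vision.tip_of(cs[n],k)
        if r:
            px=r[0]["centre"]; o.append((n,round(r[0]["conf"],2),np.round(px,1).tolist(),onz(cs[n],px,z)[:2].round(4).tolist())); rs.append(ray(cs[n],px))
    print(k,o,tri(rs) if len(rs)>1 else "")
E
```

```text
pics
scene ['pixels', 'fov_y', 'cx', 'cy', 'extrinsics', 'shot'] 47.286512429706164 257.3945453638733 192.41432849073308 [[0.445, -0.649, 0.617, 1.479], [0.895, 0.317, -0.313, -0.5], [0.008, 0.692, 0.722, 1.268]]
top ['pixels', 'fov_y', 'cx', 'cy', 'extrinsics', 'shot'] 50.53854741082161 247.73998773322592 188.12714941660593 [[0.024, 0.995, -0.096, 0.413], [-1.0, 0.022, -0.013, -0.027], [-0.011, 0.096, 0.995, 1.41]]
wrist ['pixels', 'fov_y', 'cx', 'cy', 'extrinsics', 'shot'] 66.27978483215436 258.1375829652395 189.88367682075688 [[0.309, 0.909, 0.28, 0.239], [-0.951, 0.296, 0.09, -0.473], [-0.001, -0.294, 0.956, 0.383]]
0.014 [-3.1017 -0.4923  0.    ] 0.15
cartridge [('scene', 0.69, [252.0, 216.6], [0.4997, -0.0246]), ('top', 0.68, [256.0, 202.0], [0.5014, -0.038])] [ 0.5033 -0.0328  0.0078]
cartridge_collar [('scene', 0.98, [249.5, 200.7], [0.5047, -0.037]), ('top', 0.66, [256.0, 201.3], [0.4974, -0.0372])] [ 0.4985 -0.0358  0.0933]
cartridge_fin [('scene', 0.68, [248.2, 196.7], [0.5085, -0.0438]), ('top', 0.65, [255.8, 199.4], [0.5016, -0.0362])] [ 0.5014 -0.0382  0.1187]
housing [
[... 1217 characters left out ...]
 0.97, [341.5, 166.8], [0.4163, 0.4394]), ('top', 0.89, [115.6, 225.9], [0.4074, 0.4464])] [ 0.4069  0.4492 -0.0115]
spatula [('scene', 0.64, [118.9, 234.4], [0.3627, -0.4995]), ('top', 0.74, [385.8, 244.9], [0.3646, -0.4855])] [ 0.3621 -0.4937 -0.0052]
mug [('scene', 0.72, [148.9, 210.0], [0.2952, -0.3664]), ('top', 0.58, [350.5, 262.5], [0.3021, -0.365])] [ 0.3018 -0.3653  0.0059]
jar [('top', 0.92, [378.1, 182.9], [0.5776, -0.4608])] 
tin [('scene', 0.77, [360.1, 193.0], [0.5782, 0.4195]), ('top', 0.61, [124.4, 181.9], [0.5613, 0.4239])] [ 0.5641  0.4317 -0.0194]
carton [('scene', 0.83, [298.3, 265.9], [0.7715, 0.021]), ('top', 0.87, [244.1, 124.6], [0.7745, 0.01])] [0.7745 0.0136 0.008 ]
```

Run:
```python
import cv2
a=cv2.imread("pics/top0.png");b=cv2.imread("pics/scene0.png")
cv2.imwrite("pics/t1.png",cv2.resize(a[110:290,100:420],(800,450),interpolation=cv2.INTER_CUBIC))
cv2.imwrite("pics/s1.png",cv2.resize(b[90:300,140:400],(743,600),interpolation=cv2.INTER_CUBIC))
```

```text
(no output)
```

View pics/t1.png

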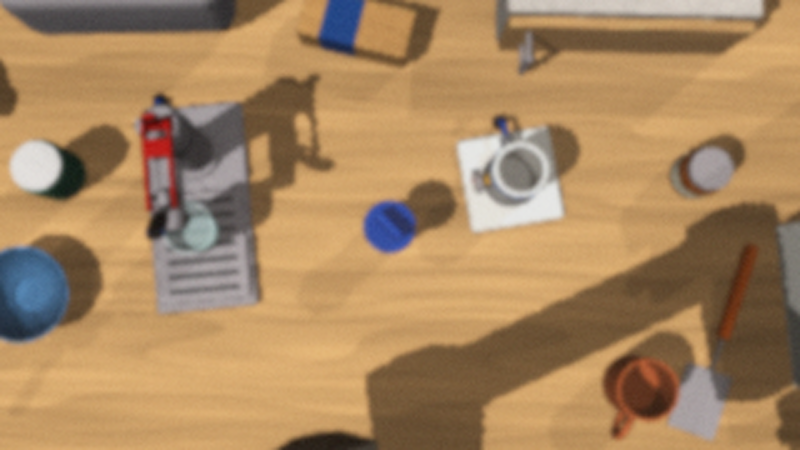

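View pics/s1.png

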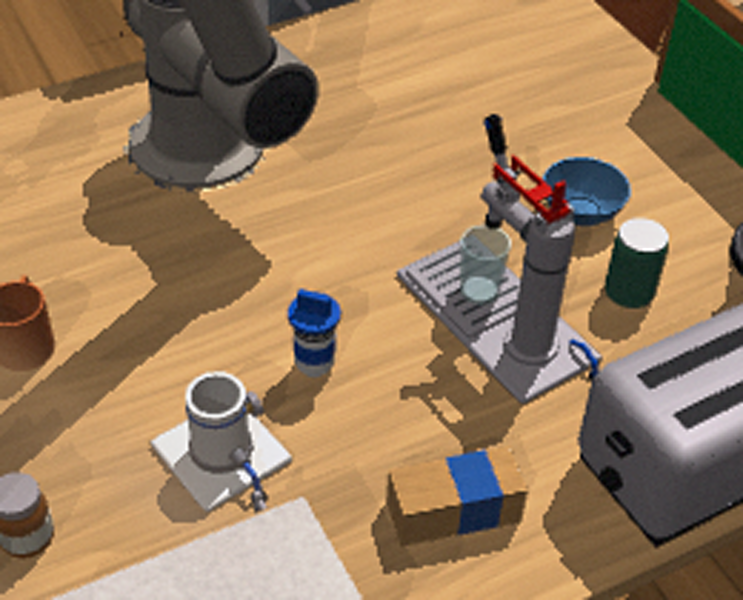

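The top crop shows the cartridge at (256,201) px with its fin running down-right, the housing at ~(304,180) and the tap at ~(165,180), slightly turned. The scene crop shows the sleeve open and the catch down. Next I'll take wrist views with the same geometry over the housing and then over the cartridge.

```bash
cat >> h.py <<'E'
def down(yaw): return (R.from_euler("z",yaw)*R.from_euler("x",np.pi)).as_rotvec()
np.set_printoptions(precision=4,suppress=True)
def see(n,names):
    c=vision.camera(n); out={}
    for k,z in names.items():
        r=vision.tip_of(c,k); m=vision.outline_of(c,k)
        if r: print(n,k,round(r[0]["conf"],2),np.round(r[0]["centre"],1),onz(c,r[0]["centre"],z)); out[k]=onz(c,r[0]["centre"],z)
    return c,out
E
python3 - <<'E'
from h import *
arm.move_pose([.573,-.196,.28],down(.9))
c,_=see("wrist",dict(housing_rim=.117,housing=0))
cv2.imwrite("pics/w1.png",c["pixels"][:,:,::-1])
arm.move_pose([.502,-.036,.28],down(.9))
c,_=see("wrist",dict(cartridge_fin=.128,cartridge_collar=.1))
cv2.imwrite("pics/w2.png",c["pixels"][:,:,::-1])
a=cv2.imread("pics/w1.png");b=cv2.imread("pics/w2.png")
cv2.imwrite("pics/w12.png",cv2.resize(np.hstack([a,b]),(800,300)))
print(telemetry.observe()["t"],telemetry.observe()["position"])
E
```

```text
wrist housing_rim 0.66 [264.7 178.8] [ 0.577  -0.2021  0.117 ]
wrist housing 0.81 [261.5 159. ] [ 0.5744 -0.2019  0.    ]
wrist cartridge_fin 0.75 [254.5 177.3] [ 0.5018 -0.0317  0.128 ]
wrist cartridge_collar 0.58 [256.6 172.4] [ 0.5024 -0.0343  0.1   ]
5.0417 [ 0.5025 -0.0372  0.2796]
```

View pics/w12.png

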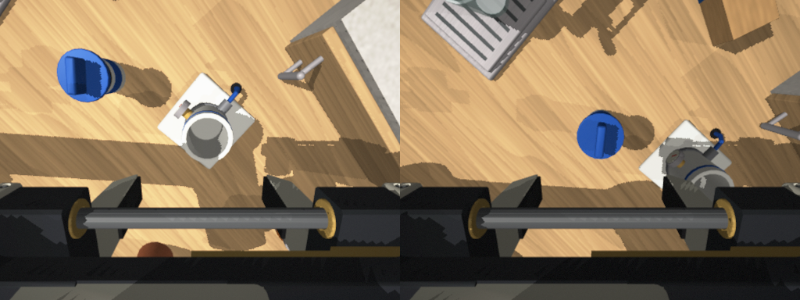

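The wrist views show the rim at about (265,170) px in w1 and the collar and fin at about (256,172) px in w2, with the fin nearly along tool x. I'll refine both by matching projected circle and rectangle edges.

```bash
cat >> h.py <<'E'
def gradimg(c):
    g=cv2.GaussianBlur(c["pixels"],(0,0),1.2).astype(np.float32)
    gx=cv2.Sobel(g,cv2.CV_32F,1,0);gy=cv2.Sobel(g,cv2.CV_32F,0,1)
    return np.minimum(np.sqrt(gx**2+gy**2).max(2),200)
def score(c,G,pts):
    E=np.array(c["extrinsics"]);F=f(c);q=(np.asarray(pts)-E[:3,3])@E[:3,:3]
    u=(c["cx"]+F*q[:,0]/-q[:,2]).astype(np.float32);v=(c["cy"]-F*q[:,1]/-q[:,2]).astype(np.float32)
    return cv2.remap(G,u[None],v[None],cv2.INTER_LINEAR).mean()
T=np.linspace(0,2*np.pi,120,endpoint=False)
def circ(x,y,z,r): return np.c_[x+r*np.cos(T),y+r*np.sin(T),0*T+z]
def rect(x,y,z,l,w,a):
    t=np.linspace(-1,1,40);p=np.r_[np.c_[t*l/2,0*t+w/2],np.c_[t*l/2,0*t-w/2],np.c_[0*t[::3]+l/2,t[::3]*w/2],np.c_[0*t[::3]-l/2,t[::3]*w/2]]
    M=np.array([[np.cos(a),np.sin(a)],[-np.sin(a),np.cos(a)]]);p=p@M
    return np.c_[p+[x,y],np.full(len(p),z)]
def fit(c,fn,p0,span,n=13):
    import itertools
    G=gradimg(c);p0=np.array(p0,float);span=np.array(span,float)
    for _ in range(4):
        ax=[p+s*np.linspace(-1,1,n) for p,s in zip(p0,span)]
        p0=np.array(max(itertools.product(*ax),key=lambda p:score(c,G,fn(*p))));span=span/3
    return p0,score(c,G,fn(*p0))
rimf=lambda x,y:np.r_[circ(x,y,.117,.036),circ(x,y,.117,.029)]
colf=lambda x,y:circ(x,y,.109,.034)
finf=lambda x,y,a:rect(x,y,.139,.044,.012,a)
E
python3 - <<'E'
from h import *
c=vision.camera("wrist")
print("col",fit(c,colf,[.502,-.034],[.012,.012]))
print("fin",fit(c,finf,[.502,-.034,.85],[.012,.012,.3]))
print("rim here",fit(c,rimf,[.576,-.201],[.012,.012]))
h=dict(c);h["pixels"]=cv2.imread("pics/w1.png")[:,:,::-1].copy()
# pose of first shot: shift extrinsics by the TCP displacement (same tool yaw)
E=np.array(c["extrinsics"]).copy();E[:3,3]+=np.array([.573,-.196,.28])-[.502,-.036,.28];h["extrinsics"]=E
print("rim",fit(h,rimf,[.576,-.201],[.012,.012]))
print("col from h",fit(h,colf,[.502,-.034],[.012,.012]))
t=vision.camera("top")
print("top col",fit(t,colf,[.502,-.034],[.012,.012]),"rim",fit(t,rimf,[.576,-.199],[.012,.012]))
s=vision.camera("scene")
print("scene col",fit(s,colf,[.502,-.034],[.012,.012]),"rim",fit(s,rimf,[.576,-.199],[.012,.012]))
E
```

```text
col (array([ 0.5012, -0.0345]), np.float32(197.87514))
fin (array([ 0.4996, -0.0339,  0.7889]), np.float32(115.29994))
rim here (array([ 0.5775, -0.2006]), np.float32(73.2795))
rim (array([ 0.5791, -0.2006]), np.float32(166.42485))
col from h (array([ 0.503 , -0.0355]), np.float32(197.17757))
top col (array([ 0.4893, -0.0286]), np.float32(103.30046)) rim (array([ 0.5676, -0.1994]), np.float32(109.92061))
scene col (array([ 0.5037, -0.0372]), np.float32(199.82706)) rim (array([ 0.5787, -0.202 ]), np.float32(114.220024))
```

Run:
```python
from h import *
o=down(.789); p=np.array([.502,-.035])
arm.move_pose([*p,.22],o); arm.movel([*p,.131],feed=.1)
print(telemetry.observe()["position"])
claw.set_gripper(0,35)
s=telemetry.observe();print(s["opening"],s["gripper_force"],s["position"])
arm.movel([*p,.285],feed=.15)
q=p+[.076,-.1655]
arm.movel([*q,.285],feed=.15); arm.hold(.3)
s=telemetry.observe();print(s["opening"],s["gripper_force"],s["position"],s["wrist_force"],s["t"])
c=vision.camera("scene");dz=.285-.131
print("scene col",fit(c,lambda x,y:circ(x,y,.109+dz,.034),[*q],[.012,.012]),"rim",fit(c,rimf,[.5787,-.202],[.01,.01]))
cv2.imwrite("pics/s2.png",cv2.resize(c["pixels"][130:300,120:340,::-1],(770,595)))
w=vision.camera("wrist");print("w col",fit(w,lambda x,y:circ(x,y,.109+dz,.034),[*q],[.012,.012]))
```

```text
[ 0.5025 -0.0351  0.1317]
0.12425019433451778 34.99170184135437 [ 0.502 -0.035  0.131]
0.12883720917932195 34.991469383239746 [ 0.578  -0.2001  0.2852] [ 0.6707  1.0714 -1.8074] 10.6333
scene col (array([ 0.5894, -0.2028]), np.float32(139.49226)) rim (array([ 0.5767, -0.201 ]), np.float32(131.8818))
w col (array([ 0.5774, -0.2   ]), np.float32(121.82402))
```

View pics/s2.png

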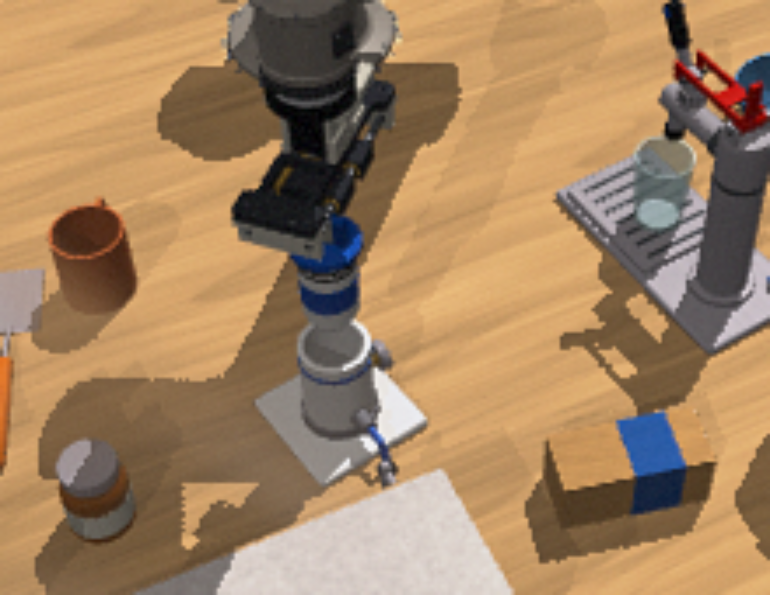

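The cartridge hangs upright over the sleeve mouth: cartridge ~(330,270), rim ~(337,345) in the crop. I'll lower it while watching the force.

Run:
```python
from h import *
q=np.array([.578,-.2003])
for z in (.255,.235,.215,.195,.175,.16,.152,.148):
    arm.movel([*q,z],feed=.07)
    s=telemetry.observe();F=np.array(s["wrist_force"]);print(z,s["position"],F,s["opening"])
    if abs(F[2])>30 or np.hypot(*F[:2])>20: print("stop");break
print(s["t"])
```

```text
0.255 [ 0.5781 -0.2003  0.2549] [ 0.0712 -0.413  -0.8097] 0.12538540996629327
0.235 [ 0.5779 -0.2003  0.2347] [ 0.2123 -0.8127 -2.0183] 0.12953711584416888
0.215 [ 0.5779 -0.2003  0.2146] [ 0.6028  0.7556 -2.0888] 0.1265033631483151
0.195 [ 0.5779 -0.2003  0.1945] [ 0.3495  0.093  -1.6721] 0.12727119424270422
0.175 [ 0.5778 -0.2003  0.1744] [ 0.5603 -0.9293 -2.5289] 0.12812416057128198
0.16 [ 0.5778 -0.2003  0.1594] [ 1.2329 -1.1872 -1.4776] 0.12830828594519067
0.152 [ 0.5778 -0.2003  0.1515] [ 1.0342 -1.1539 -1.5645] 0.1295906677558892
0.148 [ 0.578  -0.2002  0.148 ] [ 0.1688 -0.0041 -1.1856] 0.12910622686342033
13.925
```

Run:
```python
from h import *
q=np.array([.578,-.2003])
for z in (.1465,.145,.1435,.142):
    arm.movel([*q,z],feed=.03)
    s=telemetry.observe();F=np.array(s["wrist_force"]);print(z,s["position"],F)
    if abs(F[2])>12: break
arm.hold(.2)
claw.set_gripper(.5); arm.movel([*q,.26],feed=.2)
w=vision.camera("wrist")
print("collar",fit(w,lambda x,y:circ(x,y,.126,.034),[.578,-.2],[.01,.01]))
for y in (0.,):
    for p,yaw in (([.60,.235,.42],y),([.50,.225,.42],y)):
        try:
            arm.move_pose(p,down(yaw));arm.hold(.2)
            c,_=see("wrist",dict(catch_hinge=.25,catch_tab=.296,lever_pivot=.224,lever_grip=.29,tap_tray=.02,glass_cup=.02))
            cv2.imwrite(f"pics/w3_{int(p[0]*100)}.png",c["pixels"][:,:,::-1]); np.save(f"E{int(p[0]*100)}.npy",c["extrinsics"])
        except arm.Unreachable as e: print("unreach",p,e)
import glob
im=[cv2.imread(x) for x in sorted(glob.glob("pics/w3_*.png"))]
cv2.imwrite("pics/w3.png",cv2.resize(np.hstack([w["pixels"][:,:,::-1]]+im),(800,int(800*384/512/(len(im)+1)))))
cv2.imwrite("pics/w3.png",np.vstack(im)[::1] if 0 else cv2.resize(np.hstack(im),(800,300)))
print(telemetry.observe()["t"])
```

```text
0.1465 [ 0.578  -0.2002  0.1479] [-2.61    0.4299  7.6526]
0.145 [ 0.578  -0.2002  0.1479] [-4.453   2.9342 15.9377]
collar (array([ 0.5779, -0.1994]), np.float32(197.24199))
wrist catch_hinge 0.93 [256.8 170.2] [0.6064 0.2365 0.25  ]
wrist catch_tab 0.81 [255.1 184.6] [0.6034 0.2379 0.296 ]
wrist lever_pivot 0.78 [264.6 232.4] [0.5198 0.227  0.224 ]
wrist lever_grip 0.82 [267.2 287.4] [0.4859 0.2255 0.29  ]
wrist tap_tray 0.56 [264.6 198.1] [0.4963 0.2225 0.02  ]
wrist glass_cup 0.72 [264.9 197.7] [0.4971 0.2219 0.02  ]
wrist catch_hinge 0.63 [247.8  73.6] [0.6053 0.236  0.25  ]
wrist catch_tab 0.92 [243.9  67. ] [0.6069 0.2377 0.296 ]
wrist lever_pivot 0.71 [257.9 154.9] [0.5193 0.2261 0.224 ]
wrist lever_grip 0.82 [259.2 202.7] [0.4839 0.2248 0.29  ]
wrist tap_tray 0.79 [257.1 144.3] [0.5017 0.2276 0.02  ]
wrist glass_cup 0.78 [261.7 149.1] [0.4928 0.2191 0.02  ]
20.0333
```

View pics/w3.png

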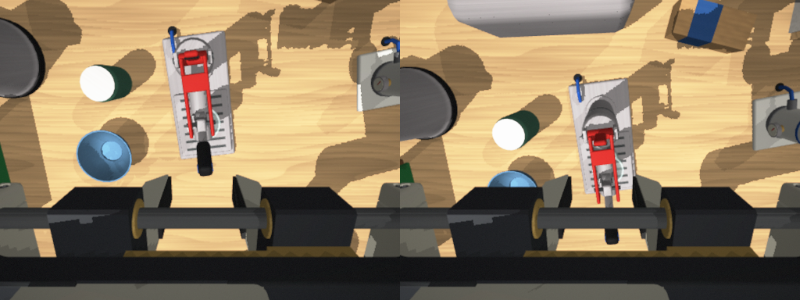

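The collar is seated: contact came at z 0.148 as predicted, and the fit is centred. Left view w3_50 shows the lever grip at ~(204,158) and right view w3_60 shows the red catch at ~(600,140). The tap comes out at (0.606, 0.236) with yaw ≈ 0.095. Next I push the tab back along its arc.

```bash
cat >> h.py <<'E'
YAW=.095; T0=np.array([.606,.2363,0])
def tp(x,z,y=0): return T0+R.from_euler("z",YAW).apply([x,y,z])
E
python3 - <<'E'
from h import *
o=down(YAW)
claw.set_gripper(0,20)
def tip(th,rho=.036,n=.0035):
    return tp(rho*np.sin(th)-n*np.cos(th)-.0095, .25+rho*np.cos(th)+n*np.sin(th)+.014)
p=tip(0)-(tp(.010,0)-T0)
arm.move_pose(p+[0,0,.07],o); arm.movel(p,feed=.12)
s=telemetry.observe();F0=np.array(s["wrist_force"]);print(s["position"],F0)
for th in np.arange(0,1.36,.15):
    arm.movel(tip(th),feed=.06)
    s=telemetry.observe();F=np.array(s["wrist_force"])-F0;print(round(th,2),s["position"],F)
    if np.linalg.norm(F)>15: print("stop");break
c=vision.camera("scene");cv2.imwrite("pics/s3.png",cv2.resize(c["pixels"][90:250,200:420,::-1],(770,560)))
print(s["t"])
E
```

```text
[0.5832 0.2343 0.3017] [ 0.1887 -0.1567  0.8312]
0.0 [0.5934 0.2351 0.3004] [-0.5086  0.2161 -0.9987]
0.15 [0.5985 0.2356 0.3001] [-0.6093  0.0912 -0.8024]
0.3 [0.604  0.2361 0.2993] [ 0.057   0.757  -0.2838]
0.45 [0.6093 0.2366 0.2977] [-0.9879  0.6328 -0.3776]
0.6 [0.6142 0.237  0.2954] [ 0.5485 -1.0711 -1.0426]
0.75 [0.6187 0.2375 0.2924] [ 0.0104  0.1171 -0.3384]
0.9 [0.6226 0.2378 0.2887] [-0.5698 -0.1645  0.0664]
1.05 [0.626  0.2382 0.2845] [-0.3358  1.6704 -1.0814]
1.2 [0.6287 0.2384 0.2798] [ 0.0101  0.2182 -1.3372]
1.35 [0.6306 0.2387 0.2775] [-3.8107 -0.6595 10.3212]
24.675
```

View pics/s3.png

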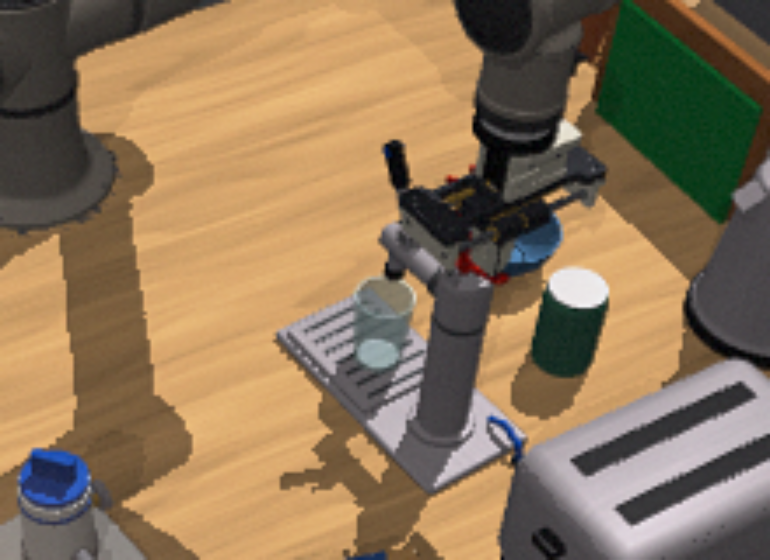

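The end of travel shows as a 10 N reaction, and the seated cartridge is at (55,485) in the crop. I'll back off upwards, check the catch with the wrist camera, and refine the grip position.

Run:
```python
from h import *
o=down(YAW)
p=np.array(telemetry.observe()["position"])
arm.movel(p+[0.002,0,.15],feed=.25)
arm.movel(tp(-.12,.43),feed=.25)
claw.set_gripper(.5,30)
c,_=see("wrist",dict(catch_tab=.26,lever_pivot=.224,lever_grip=.29))
cv2.imwrite("pics/w4.png",c["pixels"][:,:,::-1])
print(telemetry.observe()["t"],tp(-.12,.29))
```

```text
wrist catch_tab 0.92 [258.9   6.7] [0.6487 0.2405 0.26  ]
wrist lever_pivot 0.78 [263.6 139.7] [0.5215 0.2226 0.224 ]
wrist lever_grip 0.87 [258.8 183.4] [0.4862 0.2251 0.29  ]
27.4667 [0.4865 0.2249 0.29  ]
```

View pics/w4.png

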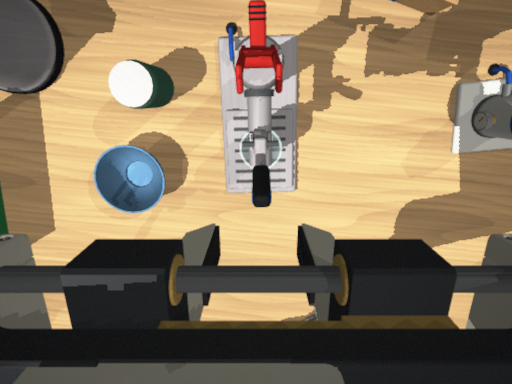

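The catch is fully back, with the tab at (258,7) px, about 43 mm behind the hinge. The grip is at (260,185) px, exactly where predicted. Now I pinch it and pull.

Run:
```python
from h import *
def g(th):
    a=.49+th; return tp(-.085-.075*np.sin(a), .224+.075*np.cos(a)-.005)
arm.movel(g(0),feed=.12)
claw.set_gripper(0,35)
s=telemetry.observe();F0=np.array(s["wrist_force"]);print(s["position"],s["opening"],s["gripper_force"],F0)
for th in np.r_[np.arange(.1,.85,.1),.86,.9]:
    arm.movel(g(th),feed=.05)
    s=telemetry.observe();F=np.array(s["wrist_force"]);print(round(th,2),s["position"],F-F0,s["opening"],s["gripper_force"])
    if np.linalg.norm(F-F0)>35: print("stop");break
arm.hold(.7)
t=vision.camera("wrist");cv2.imwrite("pics/w5.png",t["pixels"][:,:,::-1])
c=vision.camera("scene");cv2.imwrite("pics/s4.png",cv2.resize(c["pixels"][90:270,180:420,::-1],(800,600)))
print(telemetry.observe()["t"],telemetry.observe()["wrist_force"])
```

```text
[0.4865 0.2227 0.2854] 0.19235273092604938 34.98225599527359 [ -0.2649 -10.9091   1.5207]
0.1 [0.4822 0.2222 0.283 ] [6.2125 0.3928 2.967 ] 0.1955409463537423 35.020616948604584
0.2 [0.4764 0.2215 0.279 ] [ 4.8713 -0.0046  6.5081] 0.1980473039728895 35.01262217760086
0.3 [0.4706 0.2208 0.2741] [ 3.3987 -2.2942  7.6499] 0.19450882272030898 35.01605898141861
0.4 [0.4652 0.2202 0.2685] [ 1.3555 -1.5372  8.6116] 0.19432056648788462 35.02070814371109
0.5 [0.4605 0.2197 0.2623] [ 0.6326 -3.0929  9.5296] 0.1960133394906054 35.024340748786926
0.6 [0.4563 0.2191 0.2557] [-0.7706 -4.0087 10.3008] 0.19378696342095095 35.025402903556824
0.7 [0.4528 0.2187 0.2487] [-2.032  -3.6331 10.3856] 0.1903124637225995 35.024564266204834
0.8 [0.45   0.2184 0.2414] [-1.7361 -4.3909 10.3281] 0.19851234868162934 35.02247750759125
0.86 [0.4487 0.2182 0.237 ] [-2.9154 -5.1379 11.4058] 0.19174939853248843 35.01598119735718
0.9 [0.448  0.2181 0.2341] [-4.953  -5.7352 11.3093] 0.1926650598708419 35.01332849264145
33.0833 [ -4.5664 -16.6199  13.7128]
```

View pics/s4.png

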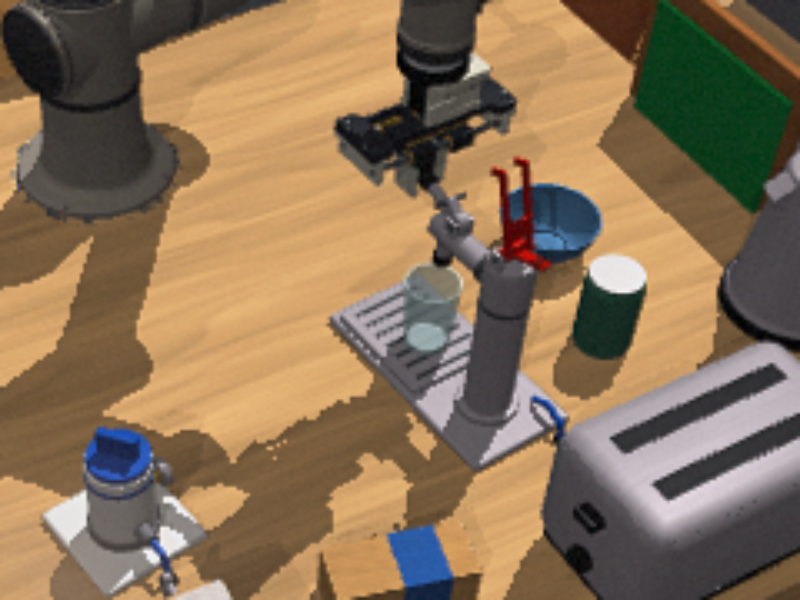

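View pics/w5.png

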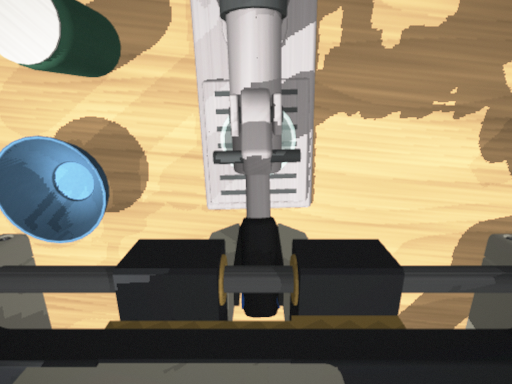

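The scene view shows the catch upright (515,210), the lever nearly horizontal in the fingers (430,185), the cup in place and the cartridge home with its collar on the rim. The wrist view confirms the pinch at (260,265). A small extra press will confirm the stop before I hand in.

Run:
```python
from h import *
p=np.array(telemetry.observe()["position"])
for k in (.0015,.003,.0045):
    arm.movel(p-[0,0,k],feed=.02)
    s=telemetry.observe();print(s["position"],s["wrist_force"],s["gripper_force"])
    if s["wrist_force"][2]>22: break
arm.hold(.8)
print(telemetry.observe()["t"],telemetry.observe()["wrist_force"]); print(ticket.job_done())
```

```text
[0.4481 0.2178 0.2343] [-4.0834 -2.0834 11.3681] 35.10280251502991
[0.4477 0.2177 0.2329] [-7.0773 -4.0481 13.7298] 35.029147267341614
[0.4474 0.2177 0.2314] [-7.0681 -4.6298 14.8128] 35.023090839385986
34.6917 [-8.0547 -3.6901 14.6062]
the job is handed in; nothing more can be done
None
```

The job is handed in at about 35 s: the cartridge is home in the sleeve and released, the catch is flipped right back, and the fingers are still holding the lever open at or within about 0.05 rad of its stop. The cup was still in place in the last picture, and the hand-in call returned no verdict.

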